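# Find the incubator's release notch by touch and pop the lid

## Task

Open the small dish incubator by feel: with the fingertips, touch the left end of the dark sill in front of its lid, slide along the sill to the right until you feel the release notch, and press the paddle inside it down until the lid springs ajar. Let the spring do the opening, do not lift the lid any further by hand, then take the hand away and leave everything else standing where it is.

Things in the scene. Friction and masses are not known exactly. Their poses are not given: they have to be found in the camera images.
- incubator: Fixed white bench-top dish incubator, 300 (x) x 370 (y) x 120 (z) mm. Origin: centre of its underside, on the table; -x is its front, facing the robot, +y its left side as the robot sees it. Its top is flat, 120 mm up: two white side consoles (|y| from 115 to 185 mm), between them the white lid with a window (x from -109 to +99 mm) and, in front of the lid, the dark grey sill.
- sill_mid (a point): Middle of the sill's top (always there, it is not the notch). The sill is a rigid dark grey strip, 38 mm deep (x), 230 mm long (y), flush with lid and consoles; its outer edge is the incubator's front edge. One release notch, 50 mm long along y, cuts its whole depth and is open to the front. Its centre differs from unit to unit: y from -60 to +38 mm from here. Axes as the incubator's.
- sill_left (a point): Left end of the sill's top, on its centre line, 115 mm (+y) from the sill's middle, where it meets the left console. Touch the sill first within about 35 mm of here; the first 50 mm are always whole. Axes as the incubator's.
- latch (a joint): Angle (rad) of the paddle in the notch, a dark grey plate 46 mm (y) x 35 mm (x). 0 = at rest, its flat top 10 mm below the sill's top. Hinged 46 mm behind its centre, under the lid; pressed straight down: 2.5 N to start moving, 5 N fully down at 0.15 (7 mm down at its centre); the catch lets go at about 0.10 (4 to 5 mm down). It springs back when released.
- lid (a joint): Angle (rad) of the incubator's lid, hinged at its back edge (x = +100 mm); 0 = shut and caught. Once the catch lets go a spring raises it at once to about 0.09 to 0.12 (the front edge 19 to 25 mm up) and keeps it there; hand-lifted it would open further.
- oil_bottle: Loose amber glass bottle, 28 mm diameter, 75 mm high, standing on the right-hand console, towards the back. Origin: centre of its underside. Leave it alone.
- objective_can: Loose black objective canister, 45 mm diameter, 68 mm high, standing on the left-hand console, towards the back. Origin: centre of its underside. Leave it alone.
- slide_box: Loose white box for microscope slides, 85 x 65 x 37 mm, on the table to the right of the incubator. Origin: centre of its underside. Leave it alone.
- dish_stack: Loose stack of three clear culture dishes, 57 mm diameter, 38 mm high, on the table to the left of the incubator. Origin: centre of its underside. Leave it alone.

How it is judged:
By the outcome, as a careful person would: the job done as asked, in the order asked, and still so for the second after the job is handed in, with the robot touching nothing.
It also fails if it takes over 58 s, if anything falls off the work surface, if the arm or the gripper's body presses on something with over 40 N, if the wrist force passes 120 N, or if a joint passes its speed limit or range.

## Robot

A 6-joint arm with a two-finger parallel gripper is mounted at the origin on the work surface. World frame = base frame: x ahead of the robot, y to its left, z up, the work surface at z = 0. Lengths are in m, angles in rad, forces in N, time in s.
With the tool pointing down it reaches from about 0.425 to 0.95 m from the base axis. Payload 14.7 kg.
Tool frame: the origin (TCP) lies on the centre line of the jaws, within the pads' length; the fingertips stand 19 mm ahead of it and the grasp point (between the pads) is the TCP; z points along the fingers, y is the line along which they close (so a half turn about z gives the same grasp; the last joint's range is limited). The gripper opens to 85 mm and grips with 20 to 120 N. Pads are 22 mm wide; open, the fingers measure 114 mm over their backs; the gripper's body (76 mm by 85 mm) begins 54 mm behind the grasp point. The pads swing forward as they close: fully open they stand 13 mm farther back than shut.
Start: joints at [1.258, 0.48, 1.596, -0, 1.065, -0.047], TCP at [0.171, 0.627, 0.25] pointing down, gripper open.
Joint ranges: [-2.75, 2.75], [-0.82, 2.05], [0.23, 2.67], [-1.56, 4.7], [0.09, 2.69], [-2.92, 2.92]. Speed limits (rad/s): [1.89, 1.89, 2.39, 3.01, 3.01, 3.01].

## Interface

Orientations are given as a unit quaternion [x, y, z, w].
In Python, from workcell import read_state, read_camera, hand_in, masks_of, mark_of gives the robot as it stands. The module is installed in compiled form; this text tells all that it offers.
- The arm moves only by the tool play_rows, never from a script. Its argument "commands" is a list that holds one entry, the list of rows, each a list of 4 numbers: the shift along the tool's x, y, z in units of 80 mm (1.0 is 80 mm), then the turn about the tool's z in units of 45 degrees (1.0 is 45 degrees). In form: [[[dx, dy, dz, twist], ...]]. A call has 1 to 10 rows; each row is the pose to reach, as a shift and turn from the pose commanded when the call began, along the tool's axes at that moment; what a row does not reach only later rows make up. A row lasts 1/10 s, in which the tool goes at most 50 mm and 8.59 degrees, less where a joint would pass 70% of its speed; a pose out of reach is approached as far as the arm can. A call with a number of a shift or a turn outside -1 to 1 is refused whole. A call with a gripper value outside its range is refused whole. "jaw" is the closure, from -1 (fully open) to 1 (shut), set as the call begins (left out, the last holds). The fingers move at their own pace and stop on an object; the grip force is fixed at half the most. Time passes only in rows, so rows that repeat a pose let the fingers close. It gives the time, the measured TCP pose, the force, the opening and the grip force at its end, in the units of the state.
- read_state(): the state, without advancing time (a new reading comes with each control period).
- read_camera(name): name is "scene" or "top" or "wrist"; returns a dict with "img" (400x640x3 uint8, blue, green, red), "fx", "fy", "cx", "cy" (pixels), "camera_from_world" (4x4, takes a point from world to camera coordinates); the wrist camera has in their place "mount" (4x4, takes a point from camera to tool coordinates, whose origin is the TCP and whose axes are the flange's). Camera axes: x right, y down, z forward; pixel columns grow to the right and rows downward; lengths in m; the calibration is good to about 2 mm. A picture is of the moment at which its call begins: read the wrist's pose just before it. There is no depth.
- hand_in(): hands the job in; it is judged then, once.
Trained networks look in the newest picture that a camera, given by its name, has taken for a name from the list of things; names that differ only in an ending like _2 or _b are one class to them, and where a whole thing is asked for, a point or a joint stands for the part that bears it (a point fixed in the world has none). Each returns a list of dicts, best first, with "p" (0 to 1); they miss things now and then, are a little off and sometimes report something else, mostly with a low value. They report only what shows in the picture. A call takes as long as a camera call.
- masks_of(camera, thing): "region" (400x640 bool, what is visible of it) and "rect" ([centre column, centre row, width, height] in pixels, round what is visible of it).
- mark_of(camera, thing): "at" ([row, column] in pixels: a listed point, or the origin of a listed thing).
The state is a dict: "time": time; "q": joint angles; "dq": joint speeds; "effort": joint torques, N m; "eef_pos": TCP position; "tcp_rot": TCP orientation; "force": force on the tool from outside, world axes, zero at the start; "torque": the same for the moment, N m; "opening": finger opening in m; "grasp_force": force on a finger pad.
Only numpy, scipy, OpenCV 4.12 (cv2) and the standard library are available. Lean on these libraries where they do the work, as an engineer would, in place of code of your own. Each camera call takes 0.05 s, during which the arm holds its last target. There are 200 camera calls.

## Working session

There is one attempt and no reset: what is moved stays moved. The work goes in short steps, Python scripts to look and compute and a tool call to move; the robot and the scene stay as the last step left them, time stands still between calls to the robot, and variables do not carry over. Pictures are saved under pics/ and viewed, at most 10 in all, crops included, and the job is handed in when it is done.

Besides the shell and the picture viewer there is one more tool, called by a JSON object that holds its "api" and its "payload", one argument or row to a line. play_rows: Moves the arm, as the interface text tells. Its arguments: {"type":"object","properties":{"commands":{"type":"array"},"jaw":{"type":"number"}},"required":["commands"]}

```bash
mkdir -p pics
cat > h.py <<'E'
import numpy as np, cv2
from workcell import *
from scipy.spatial.transform import Rotation as R
def ray(c,px,z):
    T=np.linalg.inv(c["camera_from_world"]); d=T[:3,:3]@np.array([(px[0]-c["cx"])/c["fx"],(px[1]-c["cy"])/c["fy"],1]); o=T[:3,3]
    return o+d*(z-o[2])/d[2]
E
python3 - <<'E'
from h import *
s=read_state(); print(s["time"],s["eef_pos"],s["tcp_rot"],s["opening"],s["force"]); print(R.from_quat(s["tcp_rot"]).as_matrix().round(3))
ims=[]
for n in("top","scene"):
    c=read_camera(n); im=c["img"].copy()
    for t,z in(("sill_mid",.12),("sill_left",.12),("incubator",0),("oil_bottle",.12),("objective_can",.12),("slide_box",0),("dish_stack",0)):
        for m in mark_of(n,t)[:1]:
            r,q=m["at"]; print(n,t,round(m["p"],2),r,q,ray(c,(q,r),z).round(4)); cv2.circle(im,(int(q),int(r)),3,(0,0,255),1)
    ims.append(im)
    cv2.imwrite(f"pics/{n}0.png",im)
E
```

```text
0.0 [0.17059804 0.62682042 0.24968511] [ 1.32500742e-01  9.91182728e-01 -5.83551632e-04 -1.09076643e-04] 0.08557246674485203 [-0.04901941  0.09893636 -0.91825238]
[[-0.965  0.263 -0.   ]
 [ 0.263  0.965 -0.001]
 [ 0.    -0.001 -1.   ]]
top sill_mid 0.58 231.0 349.4 [ 0.5295 -0.0486  0.12  ]
top sill_left 0.64 232.9 310.5 [0.527  0.0682 0.12  ]
top incubator 0.91 194.3 348.8 [ 0.6559 -0.0536  0.    ]
top oil_bottle 0.57 180.8 396.4 [ 0.6775 -0.1954  0.12  ]
top objective_can 0.48 153.1 298.9 [0.7717 0.0982 0.12  ]
top slide_box 0.55 237.1 478.0 [ 0.5055 -0.464   0.    ]
top dish_stack 0.62 254.1 203.4 [0.4744 0.4223 0.    ]
scene sill_mid 0.59 201.0 290.2 [ 0.5173 -0.0456  0.12  ]
scene sill_left 0.59 179.4 312.7 [0.5245 0.0582 0.12  ]
scene incubator 0.96 250.6 330.2 [ 0.6575 -0.0582  0.    ]
scene oil_bottle 0.65 262.4 303.1 [ 0.6632 -0.1958  0.12  ]
scene objective_can 0.73 206.5 393.4 [0.7717 0.0892 0.12  ]
scene slide_box 0.62 341.2 193.7 [ 0.5144 -0.4702  0.    ]
scene dish_stack 0.49 138.5 357.9 [0.4829 0.4115 0.    ]
```

Run:
```python
import cv2
a=cv2.imread("pics/top0.png")[100:290,230:430]; b=cv2.imread("pics/scene0.png")[110:310,210:450]
a=cv2.resize(a,(400,400)); b=cv2.resize(b,(400,400))
cv2.imwrite("pics/v0.png",cv2.hconcat([a,b]))
```

```text
(no output)
```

View pics/v0.png

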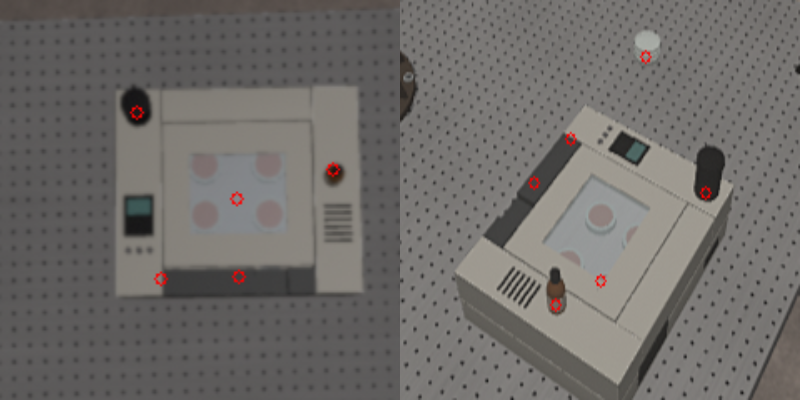

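The top view shows the incubator nearly square to the robot, yawed by about 1.5°. The sill is the dark strip at crop rows 268–297, columns 163–315. The scene view shows the notch just right of the sill's middle, at crop (517, 210). Next I move over the left end with the jaw shut.

{"api": "play_rows", "payload": {
  "commands": [
    [[-0.5, -0.5, 0, 0], [-0.98, -1, 0, 0], [-0.98, -1, 0, 0], [-0.98, -1, 0, 0]]
  ],
  "jaw": 1
}}

```text
time: 1.2
eef_pos: [0.2263, 0.528, 0.2507]
tcp_rot: [0.134, 0.991, -0.0, 0.0]
force: [-0.3, -0.1, 0.2]
opening: 0.0281
grasp_force: 0.0
```

{"api": "play_rows", "payload": {
  "commands": [
    [[-0.5, -0.5, 0, 0], [-0.98, -1, 0, 0], [-0.98, -1, 0, 0], [-0.98, -1, 0, 0]]
  ]
}}

```text
time: 1.6
eef_pos: [0.2807, 0.4313, 0.2506]
tcp_rot: [0.133, 0.991, 0.0, 0.0]
force: [0.2, 0.1, -0.1]
opening: 0.0005
grasp_force: 0.0
```

{"api": "play_rows", "payload": {
  "commands": [
    [[-0.5, -0.5, 0, 0], [-0.98, -1, 0, 0], [-0.98, -1, 0, 0], [-0.98, -1, 0, 0]]
  ]
}}

```text
time: 2.0
eef_pos: [0.3354, 0.3341, 0.2505]
tcp_rot: [0.133, 0.991, 0.0, 0.0]
force: [0.2, -0.8, -0.6]
opening: -0.0003
grasp_force: 0.0
```

{"api": "play_rows", "payload": {
  "commands": [
    [[-0.5, -0.5, 0, 0], [-0.98, -1, 0, 0], [-0.98, -1, 0, 0], [-0.98, -1, 0, 0]]
  ]
}}

```text
time: 2.4
eef_pos: [0.3902, 0.2366, 0.2504]
tcp_rot: [0.133, 0.991, 0.0, 0.0]
force: [0.3, -0.3, -0.9]
opening: 0.0001
grasp_force: 0.0
```

{"api": "play_rows", "payload": {
  "commands": [
    [[-0.5, -0.5, 0, 0], [-0.98, -1, 0, 0], [-0.98, -1, 0, 0], [-0.98, -1, 0, 0]]
  ]
}}

```text
time: 2.8
eef_pos: [0.4448, 0.1389, 0.2503]
tcp_rot: [0.133, 0.991, 0.0, 0.0]
force: [0.7, 1.0, -1.0]
opening: 0.0
grasp_force: 0.0
```

{"api": "play_rows", "payload": {
  "commands": [
    [[-0.5, -0.5, 0, -0.1], [-0.98, -1, 0, -0.3], [-0.98, -1, 0, -0.38], [-0.98, -1, 0, -0.38], [-0.98, -1, 0, -0.38]]
  ]
}}

```text
time: 3.3
eef_pos: [0.4982, 0.0424, 0.2501]
tcp_rot: [-0.016, 1.0, 0.0, -0.0]
force: [-0.6, 0.1, 0.1]
opening: 0.0001
grasp_force: 0.0
```

Run:
```python
from h import *
s=read_state(); c=read_camera("wrist"); im=c["img"].copy()
T=np.eye(4); T[:3,:3]=R.from_quat(s["tcp_rot"]).as_matrix(); T[:3,3]=s["eef_pos"]
c["camera_from_world"]=np.linalg.inv(T@np.array(c["mount"]))
print(np.array(c["mount"]).round(3),c["fx"])
for t in("sill_mid","sill_left"):
    for m in mark_of("wrist",t)[:1]:
        r,q=m["at"]; print(t,m["p"],r,q,ray(c,(q,r),.12)); cv2.circle(im,(int(q),int(r)),3,(0,0,255),1)
# rectified plan view of z=.12: 1 px = 1 mm, x up 0.45..0.75, y left 0.15..-0.25
w=[(x,y) for x in(.45,.62) for y in(.15,-.25)]
K=np.array([[c["fx"],0,c["cx"]],[0,c["fy"],c["cy"]],[0,0,1]])
src=[];dst=[]
for x,y in w:
    p=K@(c["camera_from_world"]@[x,y,.12,1])[:3]; src.append(p[:2]/p[2]); dst.append([(.15-y)*2000,(.62-x)*2000])
H=cv2.getPerspectiveTransform(np.float32(src),np.float32(dst))
cv2.imwrite("pics/w1.png",cv2.vconcat([im[:,:,:],cv2.resize(cv2.warpPerspective(c["img"],H,(800,340)),(640,200))]))
cv2.imwrite("pics/rect1.png",cv2.warpPerspective(c["img"],H,(800,340)))
```

```text
[[-0.    -0.961 -0.278  0.07 ]
 [ 1.    -0.    -0.    -0.   ]
 [-0.    -0.278  0.961 -0.123]
 [ 0.     0.     0.     1.   ]] 282.60282360730093
sill_left 0.75 220.5 342.2 [0.52026794 0.06790637 0.12      ]
```

View pics/w1.png

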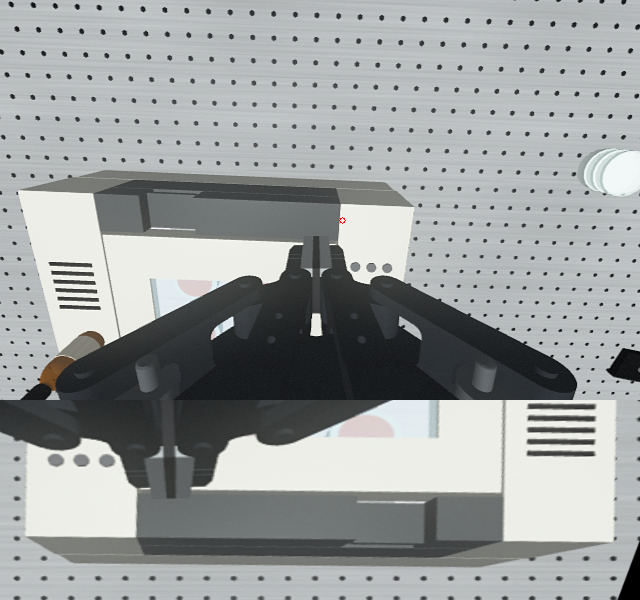

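View pics/rect1.png

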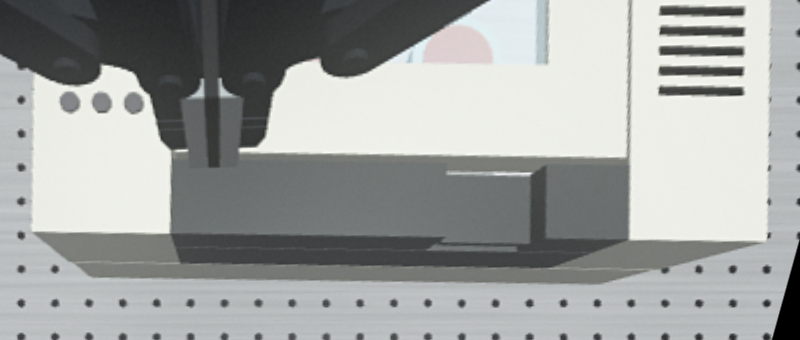

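The wrist view, with its rectified plan at 2 px/mm, shows the sill's left end at about (0.524, 0.064). The sill runs along world y within about 1°. The paddle spans columns 445–530 and the notch's right wall is at 545, so the notch is at y ≈ -0.072 to -0.122, within the allowed range. I'll lower over the left end, slightly forward of the centre line.

{"api": "play_rows", "payload": {
  "commands": [
    [[-0.13, 0, 0.3, 0.04], [-0.26, 0, 0.6, 0.04], [-0.26, 0, 0.9, 0.04], [-0.26, 0, 0.9, 0.04], [-0.26, 0, 0.9, 0.04]]
  ]
}}

```text
time: 3.95
eef_pos: [0.5189, 0.0419, 0.1786]
tcp_rot: [-0.001, 1.0, 0.0, -0.001]
force: [0.2, -0.7, 0.2]
opening: -0.0002
grasp_force: 0.0
```

{"api": "play_rows", "payload": {
  "commands": [
    [[0, 0, 0.15, 0], [0, 0, 0.3, 0], [0, 0, 0.35, 0], [0, 0, 0.35, 0], [0, 0, 0.35, 0]]
  ]
}}

```text
time: 4.45
eef_pos: [0.5193, 0.0411, 0.1503]
tcp_rot: [-0.001, 1.0, -0.0, -0.0]
force: [-0.1, 1.0, -0.6]
opening: 0.0001
grasp_force: 0.0
```

{"api": "play_rows", "payload": {
  "commands": [
    [[0, 0, 0.04, 0], [0, 0, 0.08, 0], [0, 0, 0.1, 0], [0, 0, 0.1, 0], [0, 0, 0.1, 0]]
  ]
}}

```text
time: 4.95
eef_pos: [0.5193, 0.0412, 0.1423]
tcp_rot: [-0.001, 1.0, 0.0, -0.0]
force: [0.9, -0.1, 0.4]
opening: -0.0004
grasp_force: 0.0
```

{"api": "play_rows", "payload": {
  "commands": [
    [[0, 0, 0.01, 0], [0, 0, 0.02, 0], [0, 0, 0.03, 0], [0, 0, 0.03, 0], [0, 0, 0.03, 0]]
  ]
}}

```text
time: 5.45
eef_pos: [0.5193, 0.0411, 0.1399]
tcp_rot: [-0.001, 1.0, -0.0, -0.0]
force: [-0.6, 0.4, 0.2]
opening: 0.0005
grasp_force: 0.0
```

{"api": "play_rows", "payload": {
  "commands": [
    [[0, 0, 0.006, 0], [0, 0, 0.012, 0], [0, 0, 0.012, 0], [0, 0, 0.012, 0]]
  ]
}}

```text
time: 5.85
eef_pos: [0.5193, 0.0411, 0.1389]
tcp_rot: [-0.001, 1.0, -0.0, -0.0]
force: [0.1, -0.5, 0.5]
opening: 0.0
grasp_force: 0.0
```

{"api": "play_rows", "payload": {
  "commands": [
    [[0, 0, 0.006, 0], [0, 0, 0.012, 0], [0, 0, 0.012, 0], [0, 0, 0.012, 0]]
  ]
}}

```text
time: 6.25
eef_pos: [0.5194, 0.0411, 0.1387]
tcp_rot: [-0.001, 1.0, -0.0, 0.0]
force: [-5.7, -0.4, 16.0]
opening: -0.0001
grasp_force: 8.2
```

Contact at TCP z 0.1388 as expected. I'll ease the pressure and slide right.

{"api": "play_rows", "payload": {
  "commands": [
    [[0, 0, -0.005, 0], [0, -0.06, -0.005, 0], [0, -0.12, -0.005, 0], [0, -0.18, -0.005, 0], [0, -0.24, -0.005, 0], [0, -0.3, -0.005, 0], [0, -0.3, -0.005, 0]]
  ]
}}

```text
time: 6.95
eef_pos: [0.5198, 0.0167, 0.1387]
tcp_rot: [-0.0, 1.0, 0.0, 0.0]
force: [-0.6, -1.6, 7.1]
opening: -0.0
grasp_force: 3.5
```

{"api": "play_rows", "payload": {
  "commands": [
    [[0, -0.06, 0, 0], [0, -0.12, 0, 0], [0, -0.18, 0, 0], [0, -0.24, 0, 0], [0, -0.3, 0, 0], [0, -0.36, 0, 0], [0, -0.42, 0, 0], [0, -0.42, 0, 0]]
  ]
}}

```text
time: 7.75
eef_pos: [0.5198, -0.0169, 0.1387]
tcp_rot: [-0.0, 1.0, 0.0, 0.0]
force: [-0.8, -1.3, 6.4]
opening: -0.0
grasp_force: 3.6
```

{"api": "play_rows", "payload": {
  "commands": [
    [[0, -0.06, 0, 0], [0, -0.12, 0, 0], [0, -0.18, 0, 0], [0, -0.24, 0, 0], [0, -0.3, 0, 0], [0, -0.36, 0, 0], [0, -0.42, 0, 0], [0, -0.48, 0, 0], [0, -0.48, 0, 0]]
  ]
}}

```text
time: 8.65
eef_pos: [0.5198, -0.0553, 0.1387]
tcp_rot: [-0.0, 1.0, 0.0, 0.0]
force: [-0.7, -1.4, 7.1]
opening: -0.0001
grasp_force: 3.7
```

{"api": "play_rows", "payload": {
  "commands": [
    [[0, -0.04, 0, 0], [0, -0.08, 0, 0], [0, -0.12, 0, 0], [0, -0.16, 0, 0], [0, -0.2, 0, 0], [0, -0.2, 0, 0]]
  ]
}}

```text
time: 9.25
eef_pos: [0.5198, -0.0711, 0.1387]
tcp_rot: [-0.0, 1.0, 0.0, 0.0]
force: [-0.2, 1.1, 7.1]
opening: 0.0001
grasp_force: 3.7
```

{"api": "play_rows", "payload": {
  "commands": [
    [[0, -0.03, 0, 0], [0, -0.06, 0, 0], [0, -0.09, 0, 0], [0, -0.12, 0, 0], [0, -0.12, 0, 0]]
  ]
}}

```text
time: 9.75
eef_pos: [0.5194, -0.0808, 0.1383]
tcp_rot: [-0.001, 1.0, -0.0, -0.0]
force: [0.8, 0.1, -1.0]
opening: 0.0001
grasp_force: 0.0
```

The force dropped to zero at y = -0.081, so that is the notch's left edge. I'll move to the notch's centre and press.

{"api": "play_rows", "payload": {
  "commands": [
    [[0, -0.05, 0, 0], [0, -0.1, 0, 0], [0, -0.15, 0, 0], [0, -0.2, 0, 0], [0, -0.2, 0, 0]]
  ]
}}

```text
time: 10.25
eef_pos: [0.5195, -0.097, 0.1384]
tcp_rot: [-0.0, 1.0, -0.0, 0.0]
force: [0.2, 0.6, -0.4]
opening: 0.0002
grasp_force: 0.0
```

{"api": "play_rows", "payload": {
  "commands": [
    [[0, 0, 0.03, 0], [0, 0, 0.06, 0], [0, 0, 0.09, 0], [0, 0, 0.11, 0], [0, 0, 0.13, 0], [0, 0, 0.13, 0]]
  ]
}}

```text
time: 10.85
eef_pos: [0.5189, -0.0963, 0.1277]
tcp_rot: [-0.001, 1.0, 0.0, -0.001]
force: [-4.2, 0.1, 5.3]
opening: 0.0003
grasp_force: 2.7
```

{"api": "play_rows", "payload": {
  "commands": [
    [[0, 0, 0.015, 0], [0, 0, 0.03, 0], [0, 0, 0.045, 0], [0, 0, 0.055, 0], [0, 0, 0.055, 0], [0, 0, 0.055, 0]]
  ]
}}

```text
time: 11.45
eef_pos: [0.5192, -0.0964, 0.1237]
tcp_rot: [-0.001, 1.0, 0.0, -0.0]
force: [-5.0, 0.0, 8.6]
opening: 0.0001
grasp_force: 4.4
```

Run:
```python
from h import *
print(read_state()["force"]); cv2.imwrite("pics/w2.png",read_camera("wrist")["img"])
```

```text
[-4.99348711  0.03418063  8.58227184]
```

View pics/w2.png

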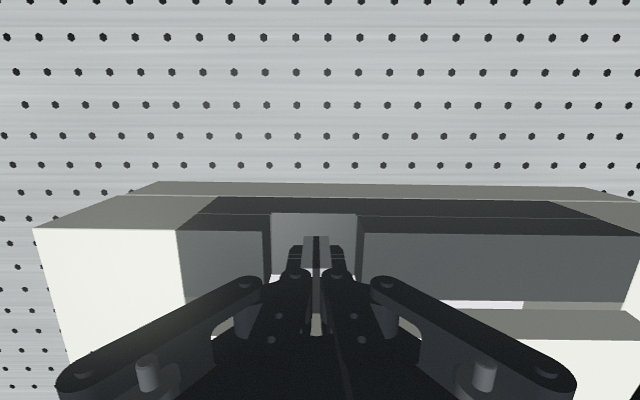

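The wrist picture shows the lid's grey front face standing proud behind the sill (rows 300–340, right), so the catch has let go. I'll withdraw upward and to the front.

{"api": "play_rows", "payload": {
  "commands": [
    [[0, 0, -0.03, 0], [0, 0, -0.08, 0], [0.1, 0, -0.1, 0], [0.2, 0, -0.15, 0], [0.3, 0, -0.3, 0], [0.4, 0, -0.6, 0], [0.5, 0, -0.9, 0], [0.5, 0, -1, 0], [0.5, 0, -1, 0]]
  ]
}}

```text
time: 12.4
eef_pos: [0.4799, -0.0967, 0.2051]
tcp_rot: [-0.0, 1.0, -0.0, 0.001]
force: [-0.5, -0.5, -0.4]
opening: -0.0001
grasp_force: 0.0
```

{"api": "play_rows", "payload": {
  "commands": [
    [[0, 0.2, -0.4, 0], [0, 0.5, -0.8, 0], [0, 1, -0.9, 0], [0, 1, -0.9, 0], [0, 1, -0.9, 0], [0, 1, -0.9, 0]]
  ]
}}

```text
time: 13.0
eef_pos: [0.4791, -0.0169, 0.2747]
tcp_rot: [-0.001, 1.0, -0.0, -0.001]
force: [-0.2, -0.3, -0.1]
opening: 0.0003
grasp_force: 0.0
```

Run:
```python
from h import *
s=read_state(); print(s["time"],s["force"])
c=read_camera("scene"); b=c["img"][110:310,210:450]
for t in("oil_bottle","objective_can","slide_box","dish_stack"):
    print(t,[m["at"] for m in mark_of("scene",t)[:1]])
w=read_camera("wrist")["img"]
cv2.imwrite("pics/v3.png",cv2.hconcat([cv2.resize(b,(400,400)),cv2.resize(w,(400,400))]))
```

```text
13.0 [-0.19744933 -0.27959184 -0.09779295]
oil_bottle []
objective_can [[202.1, 393.0]]
slide_box [[340.9, 194.8]]
dish_stack [[138.6, 357.8]]
```

View pics/v3.png

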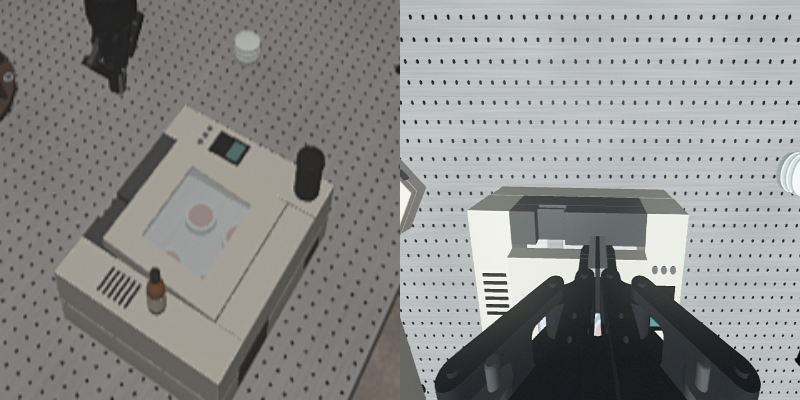

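The lid stands ajar: in the right view its raised front edge and the gap show at rows 248–258. The bottle, can and dishes stand where they were, and the hand is clear.

```bash
python3 -c "
from workcell import *
print(hand_in())"
```

```text
the job is handed in; nothing more can be done
None
```

The incubator lid is sprung ajar: I touched the sill's left end, slid right until I felt the notch and pressed its paddle, then took the hand clear without touching the loose items, and handed the job in at about 13 s.

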